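# Thread a variable transformer's control shaft through its two bushings and hold it

## Task

The variable transformer is being reassembled with its cover off. Take the control shaft with the black knob out of the wooden block, lower it straight down through the brass bushing in the transformer's top plate and on through the brass bushing in its base, and finish while still holding it there upright with the knob about 5 mm clear of the top bushing and its tip out below the base, so that a colleague can lock the brush arm on it. Leave the blue-knob shaft in the block, and the multimeter, screwdriver and breadboard where they are.

Things in the scene. Friction and masses are not known exactly. Their poses are not given: they have to be found in the camera images.
- black_shaft_knob (a point): centre of the black knob of the control shaft, where it is gripped: an upright cylinder 40 mm in diameter, 30 mm tall, rigid on top of a steel shaft 10 mm in diameter that stands out 123 mm below it (this point is 138 mm above the tip). z up the shaft. 0.09 to 0.16 kg. It starts standing loosely in an outer hole of the wooden block, the knob's underside 85 mm above the block's top.
- black_shaft_tip (a point): lower end of the black-knob shaft, on its axis: tapered over the last 4 mm from 10 mm to 6 mm in diameter. z points up the shaft to the knob.
- black_shaft: the same black-knob shaft as one body; origin at its tip, z up the shaft.
- rack: fixed wooden block, 60 mm (x) by 150 mm (y) by 50 mm tall, origin at the centre of its underside. Three holes of 12 mm, 38 mm deep, in a row along its y axis at -45, 0, +45 mm; the middle one is empty, the outer ones hold the two shafts, either way round. Knobs are 50 mm apart: most room for fingers is along the block's x.
- transformer: fixed open-frame variable transformer, cover off: base plate on rubber feet, copper ring winding, corner posts, grey top plate with a white round dial. 140 x 140 mm, 132 mm tall; origin at the centre of its underside; both bushings lie on its z axis. Top plate's upper face 124 mm up (dial 125 mm), with post nuts 4 mm higher near its corners.
- top_bushing (a point): centre of the mouth (upper face) of the upper brass bushing, 132 mm above the bench, 7 mm above the dial; 21 mm outer diameter, 22 mm long, bore 12 mm, mouth countersunk to 18 mm over the first 3 mm; a steel nut 29 mm wide lies round its foot. z up.
- lower_bushing (a point): centre of the mouth (upper face) of the lower brass bushing, in the base on the same vertical axis, 86 mm below the upper mouth and 46 mm above the bench; 20 mm long, so it ends 26 mm above the bench; bore 12 mm, same countersunk mouth; free space below it. With the knob 5 mm above the upper bushing the shaft's tip is 12 mm below this bushing and 14 mm above the bench. z up.
- brush_hub (a point): centre of the upper face of the brush arm's steel hub, a fixed ring between the bushings on the same axis, 34 mm below the upper mouth; 12 mm tall, bore 14 mm, mouth countersunk to 20 mm. The shaft passes freely through it. z up.
- blue_shaft_knob (a point): bystander: centre of the blue knob (40 mm in diameter, 30 mm tall) on a shorter shaft, 80 mm long below the knob, standing in the other outer hole of the block.
- multimeter_center (a point): bystander: centre of a yellow multimeter, 85 x 175 x 34 mm, lying face up at the far side of the bench; its y axis is its length.
- screwdriver_grip (a point): bystander: handle of a red screwdriver, 200 mm long, 26 mm thick, lying to the robot's right, blade away from it; x runs to its blade.
- breadboard_center (a point): bystander: centre of a white breadboard, 165 (x) x 55 x 9 mm, lying to the robot's left.
Mind the look-alikes: they are no part of the job. What is shaped like the black_shaft but turquoise is not meant. Leave any green look-alike of the rack alone.

How it is judged:
By the outcome, as a careful person would: the job done as asked, in the order asked, and still so for the second after the job is handed in, while the arm keeps its last pose, push and grip.
It also fails if it takes over 56 s, if anything falls off the work surface, if the arm or the gripper's body presses on something with over 40 N, if the wrist force passes 120 N, or if a joint passes its speed limit or range.

## Robot

A 6-joint arm with a two-finger parallel gripper is mounted at the origin on the work surface. World frame = base frame: x ahead of the robot, y to its left, z up, the work surface at z = 0. Lengths are in m, angles in rad, forces in N, time in s.
With the tool pointing down it reaches from about 0.3 to 0.775 m from the base axis. Payload 14.6 kg.
Tool frame: the origin (TCP) lies at the very end of the fingers, on their centre line; the grasp point (between the pads) lies 19 mm behind it; z points along the fingers, y is the line along which they close (so a half turn about z gives the same grasp; the last joint's range is limited). The gripper opens to 94 mm and grips with 3 to 60 N. Pads are 16 mm wide; open, the fingers measure 119 mm over their backs; the gripper's body (75 mm by 177 mm) begins 78 mm behind the grasp point.
Start: joints at [-1.353, 0.3, 1.521, -0, 1.321, -0.067], TCP at [0.155, -0.528, 0.205] pointing down, gripper open.
Joint ranges: [-3.03, 3.03], [-0.79, 2.21], [0.23, 2.52], [-1.04, 4.18], [0, 3.07], [-2.55, 2.55]. Speed limits (rad/s): [2.22, 2.22, 2.57, 3.14, 3.14, 3.14].

## Interface

Orientations are given as [roll, pitch, yaw] about the fixed x, y, z axes, in that order (R = Rz(yaw) Ry(pitch) Rx(roll)).
In Python, from station import ctrl gives the robot as it stands.
- The arm moves only by the tool move_arm, never from a script. Its argument "increments" is a list of rows, each a list of 7 numbers: the opening, from 0 (shut) to 1 (fully open), then the shift along the tool's x, y, z in units of 50 mm (1.0 is 50 mm), then the turn, a rotation vector about the tool's x, y, z in rad. In form: [[claw, tx, ty, tz, rx, ry, rz], ...]. A call has 1 to 20 rows; each row shifts and turns the commanded pose from where the row before left it, along the tool's axes as they then stand; what a row does not reach is not made up. A row lasts 1/10 s, in which the tool goes at most 50 mm and 8.59 degrees, less where a joint would pass 70% of its speed; a pose out of reach is approached as far as the arm can. A call is refused whole if a number of a shift passes 1 or a number of a turn 0.15, either way. A call with a gripper value outside its range is refused whole. The fingers move at their own pace and stop on an object; "force" is the grip in N (left out, the last holds). Time passes only in rows, so rows that do not move let the fingers close. It gives the time, the measured TCP pose, the force, the opening and the grip force at its end, in the units of the state.
- ctrl.get_obs(): the state, without advancing time (a new reading comes with each control period).
- ctrl.camera(name): name is "scene" or "top" or "wrist"; returns a dict with "color" (400x640x3 uint8, blue, green, red), "K" (3x3 intrinsics, pixels), "pose" (4x4, takes a point from camera to world coordinates); the wrist camera has in their place "tool_from_camera" (4x4, takes a point from camera to tool coordinates, whose origin is the TCP and whose axes are the flange's). Camera axes: x right, y down, z forward; pixel columns grow to the right and rows downward; lengths in m; the calibration is good to about 2 mm. A picture is of the moment at which its call begins: read the wrist's pose just before it. There is no depth.
- ctrl.hand_in(): hands the job in; it is judged then, once.
Trained networks look in a picture, given as the dict that the camera call returned (one of the last four; its "shot" number tells which), for a name from the list of things; names that differ only in an ending like _2 or _b are one class to them, and where a whole thing is asked for, a point or a joint stands for the part that bears it (a point fixed in the world has none). Each returns a list of dicts, best first, with "conf" (0 to 1); they miss things now and then, are a little off and sometimes report something else, mostly with a low value. They report only what shows in the picture. A call takes as long as a camera call. They do not tell look-alikes from the thing itself.
- ctrl.cut_out(name, picture): "mask" (400x640 bool, what is visible of it) and "centre" ([row, column] in pixels, amid what is visible of it).
The state is a dict: "time_s": time; "qpos": joint angles; "joint_vel": joint speeds; "tau": joint torques, N m; "ee_pos": TCP position; "eef_rot": TCP orientation; "force": force on the tool from outside, world axes, zero at the start; "moment": the same for the moment, N m; "grip_width": finger opening in m; "grip_force": force on a finger pad.
Only numpy, scipy, OpenCV 4.12 (cv2) and the standard library are available. Lean on these libraries where they do the work, as an engineer would, in place of code of your own. Each camera call takes 0.05 s, during which the arm holds its last target. There are 200 camera calls.

## Working session

There is one attempt and no reset: what is moved stays moved. The work goes in short steps, Python scripts to look and compute and a tool call to move; the robot and the scene stay as the last step left them, time stands still between calls to the robot, and variables do not carry over. Pictures are saved under pics/ and viewed, at most 10 in all, crops included, and the job is handed in when it is done.

Besides the shell and the picture viewer there is one more tool, called after "Emit:" by a JSON object that holds its "api" and its "payload", one argument or row to a line. move_arm: Moves the arm, as the interface text tells. Its arguments: {"type":"object","properties":{"increments":{"type":"array","items":{"type":"array","items":{"type":"number"}}},"force":{"type":"number"}},"required":["increments"]}

```bash
mkdir -p pics; python3 - <<'E'
from station import ctrl
import cv2,numpy as np,pickle
o=ctrl.get_obs();print(o)
P={}
for c in("scene","top"):
    p=ctrl.camera(c);P[c]=p;cv2.imwrite(f"pics/{c}0.png",p["color"]);print(c,p["K"].tolist(),np.round(p["pose"],4).tolist())
    for n in("black_shaft_knob","black_shaft","black_shaft_tip","rack","top_bushing","blue_shaft_knob","transformer"):
        for d in ctrl.cut_out(n,p)[:3]: print(c,n,round(d["conf"],2),np.round(d["centre"],1),int(d["mask"].sum()))
pickle.dump(P,open("p0.pkl","wb"))
E
```

```text
{'time_s': 0.0, 'qpos': array([-1.35257711e+00,  3.00465729e-01,  1.52157739e+00,  9.11305628e-06,
        1.32066979e+00, -6.66069259e-02]), 'joint_vel': array([ 0.00017131, -0.0007183 , -0.00146938,  0.00110621, -0.000326  ,
        0.00135711]), 'tau': array([-3.10653217e-03, -5.31805515e+01, -3.52734268e+01,  7.07559125e-02,
        2.44337891e-02, -6.88666114e-05]), 'ee_pos': array([ 0.15448572, -0.52759425,  0.20489083]), 'eef_rot': array([-3.14047547e+00, -8.33692481e-05,  2.84823836e-01]), 'force': array([ 0.61870972, -0.23369671,  0.50816547]), 'moment': array([-0.06414403, -0.00113428, -0.02855889]), 'grip_force': 0.0, 'grip_width': 0.09423281571707828}
scene [[406.54097525692464, 0.0, 324.780337954921], [0.0, 406.54097525692464, 193.65747577585557], [0.0, 0.0, 1.0]] [[0.3045, 0.7294, -0.6126, 1.1644], [0.9525, -0.2313, 0.1981, -0.2023], [0.0028, -0.6438, -0.7652, 0.8604], [0.0, 0.0, 0.0, 1.0]]
scene black_shaft_knob 0.89 [143.7 417.7] 328
scene black_shaft_knob 0.71 [178.8 418.7] 419
scene black_shaft_knob 0.59 [124.9 430.4] 256
scene black_shaft 0.91 [142.7 417.5] 356
sce
[... 588 characters left out ...]
, [-0.0095, -0.1484, -0.9889, 1.3379], [0.0, 0.0, 0.0, 1.0]]
top black_shaft_knob 0.8 [255.6 185.2] 308
top black_shaft_knob 0.71 [185.3 235.2] 266
top black_shaft_knob 0.46 [227.6 470.4] 397
top black_shaft 0.55 [226.8 216.8] 264
top black_shaft 0.55 [255.7 186.9] 287
top black_shaft_tip 0.84 [226.2 215.5] 271
top black_shaft_tip 0.84 [255.3 184.7] 272
top black_shaft_tip 0.73 [183.3 235. ] 238
top rack 0.82 [294.5 249. ] 1480
top rack 0.81 [229.8 238.5] 962
top rack 0.6 [237.8 315.7] 1394
top top_bushing 0.61 [215.2 411.2] 3602
top blue_shaft_knob 0.68 [224.4 215.6] 269
top blue_shaft_knob 0.67 [220.9 256.9] 242
top transformer 0.64 [215.  411.5] 3513
top transformer 0.47 [225.3 218.3] 266
```

View pics/scene0.png

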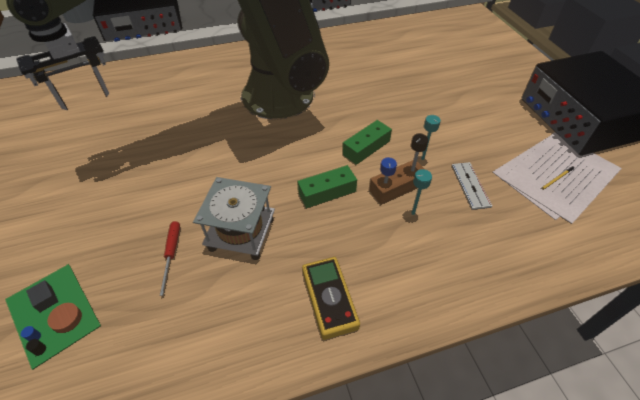

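View pics/top0.png

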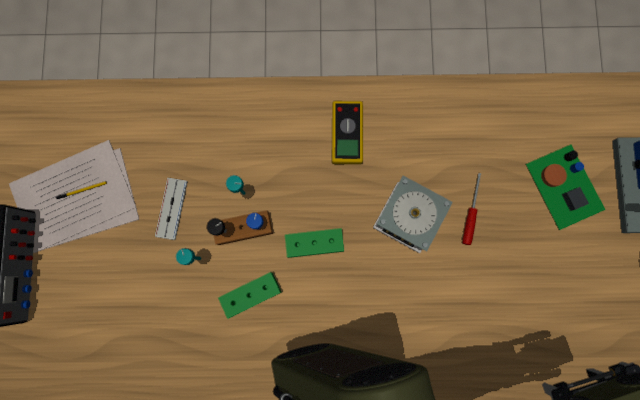

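Scene: black knob at (row 143, col 419) and blue at (166, 389) in the brown block. Turquoise decoys are at (180, 423) and (123, 432), and the bushing is at about (202, 233). In the top view, black is at (226, 216), blue at (221, 256), turquoise at (184, 235) and (256, 186), and the bushing at (213, 415).

```bash
cat > h.py <<'E'
import numpy as np
def ray(K,T,rc):
    d=T[:3,:3]@np.linalg.solve(K,[rc[1],rc[0],1.]);return T[:3,3],d/np.linalg.norm(d)
def atz(K,T,rc,z):
    o,d=ray(K,T,rc);return o+d*(z-o[2])/d[2]
def tri(rs):
    A=sum(np.eye(3)-np.outer(d,d) for o,d in rs);b=sum((np.eye(3)-np.outer(d,d))@o for o,d in rs);return np.linalg.solve(A,b)
E
python3 - <<'E'
import pickle,numpy as np
from h import *
P=pickle.load(open("p0.pkl","rb"))
for n,s,t,z in(("black",(143,419),(226.5,216),.15),("blue",(166,389),(221,256),.15-.0),("turqNear",(122,432),(256,185),.15),("turqFar",(178,423),(184,235),.15),("bush",(202,233.5),(212.5,415.5),.132)):
    S,T=P["scene"],P["top"]
    print(n,tri([ray(S["K"],S["pose"],s),ray(T["K"],T["pose"],t)]).round(4),atz(S["K"],S["pose"],s,z).round(4),atz(T["K"],T["pose"],t,z).round(4))
T=P["top"]
for rc in((226,215),(213,270),(244,217),(232,272)): print(atz(T["K"],T["pose"],rc,.05).round(3))
E
```

```text
black [0.5073 0.2628 0.1498] [0.5074 0.2625 0.15  ] [0.5074 0.2631 0.15  ]
blue [0.5248 0.1742 0.1102] [0.5593 0.1567 0.15  ] [0.5195 0.1662 0.15  ]
turqNear [0.4372 0.3375 0.1441] [0.4432 0.3325 0.15  ] [0.4372 0.3363 0.15  ]
turqFar [0.6134 0.221  0.142 ] [0.6198 0.2175 0.15  ] [0.6114 0.2185 0.15  ]
bush [ 0.5382 -0.2231  0.1284] [ 0.5417 -0.2215  0.132 ] [ 0.5375 -0.2239  0.132 ]
[0.519 0.288 0.05 ]
[0.551 0.143 0.05 ]
[0.471 0.282 0.05 ]
[0.501 0.138 0.05 ]
```

Emit:
{"api": "move_arm", "payload": {
  "increments": [
    [1,0.7,-0.6,-0.15,0,0,0],
    [1,0.7,-0.6,-0.15,0,0,0],
    [1,0.7,-0.6,-0.15,0,0,0],
    [1,0.7,-0.6,-0.15,0,0,0],
    [1,0.7,-0.6,-0.15,0,0,0],
    [1,0.7,-0.6,-0.15,0,0,0],
    [1,0.7,-0.6,-0.15,0,0,0],
    [1,0.7,-0.6,-0.15,0,0,0],
    [1,0.7,-0.6,-0.15,0,0,0],
    [1,0.7,-0.6,-0.15,0,0,0],
    [1,0.4,-0.65,0,0,0,0],
    [1,0.4,-0.65,0,0,0,0],
    [1,0.4,-0.65,0,0,0,0],
    [1,0.4,-0.65,0,0,0,0],
    [1,0.4,-0.65,0,0,0,0],
    [1,0.4,-0.65,0,0,0,0],
    [1,0.4,-0.65,0,0,0,0],
    [1,0.4,-0.65,0,0,0,0],
    [1,0.4,-0.65,0,0,0,0],
    [1,0.4,-0.65,0,0,0,0]
  ]
}}

```text
time_s: 2.8
ee_pos: [0.5069, 0.2282, 0.2805]
eef_rot: [-3.142, -0.0, 0.285]
force: [0.8, -1.3, 0.8]
grip_width: 0.0943
grip_force: 0.0
```

Emit:
{"api": "move_arm", "payload": {
  "increments": [
    [1,0,0,0,0,0,-0.148],
    [1,0,0,0,0,0,-0.148],
    [1,0,0,0,0,0,-0.148],
    [1,0,0,0,0,0,-0.148],
    [1,0,0,0,0,0,-0.148],
    [1,0,0,0,0,0,-0.148],
    [1,0,0,0,0,0,-0.148],
    [1,0,0,0,0,0,-0.148],
    [1,0,0,0,0,0,-0.148],
    [1,0,0,0,0,0,-0.148],
    [1,0,0,0,0,0,0]
  ]
}}

```text
time_s: 3.9
ee_pos: [0.5067, 0.2265, 0.2804]
eef_rot: [-3.142, -0.0, 1.767]
force: [0.1, -0.1, 0.5]
grip_width: 0.094
grip_force: 0.0
```

```bash
cat >> h.py <<'E'
from scipy.spatial.transform import Rotation as R
def wristT(o,p):
    T=np.eye(4);T[:3,:3]=R.from_euler("xyz",o["eef_rot"]).as_matrix();T[:3,3]=o["ee_pos"];return T@p["tool_from_camera"]
E
python3 - <<'E'
from station import ctrl
import cv2
from h import *
o=ctrl.get_obs();p=ctrl.camera("wrist");T=wristT(o,p);print(p["K"],T.round(3))
cv2.imwrite("pics/w1.png",p["color"])
for n,z in(("black_shaft_knob",.165),("blue_shaft_knob",.122),("rack",.05)):
    for d in ctrl.cut_out(n,p)[:3]:
        c=d["centre"];print(n,round(d["conf"],2),np.round(c,1),atz(p["K"],T,c,z).round(4),d["mask"].sum(),p["color"][d["mask"]].mean(0).round())
E
```

```text
[[280.96077478   0.         318.97746941]
 [  0.         280.96077478 202.38497739]
 [  0.           0.           1.        ]] [[ 0.981  0.186  0.054  0.491]
 [ 0.193 -0.941 -0.276  0.307]
 [-0.     0.282 -0.959  0.461]
 [ 0.     0.     0.     1.   ]]
black_shaft_knob 0.95 [163.5 320.2] [0.5006 0.2639 0.165 ] 1235 [37. 48. 61.]
black_shaft_knob 0.7 [121.5 431.6] [0.6029 0.3274 0.165 ] 1131 [125. 136.  45.]
black_shaft_knob 0.56 [181.5 288.8] [0.4713 0.2383 0.165 ] 1013 [ 93. 105.  52.]
blue_shaft_knob 0.56 [220.8 323.5] [0.5205 0.1863 0.122 ] 854 [79. 48. 44.]
rack 0.92 [272.3 278.8] [0.4725 0.0582 0.05  ] 2944 [ 47. 124.  46.]
rack 0.87 [187.9 320.2] [0.5116 0.2111 0.05  ] 2151 [ 37.  73. 116.]
rack 0.69 [171.3 207.6] [0.3436 0.2036 0.05  ] 5190 [ 43. 106.  48.]
```

View pics/w1.png

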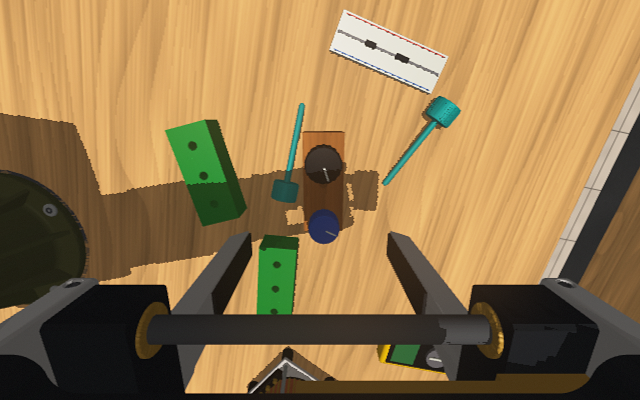

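The wrist view shows the black knob at (163, 323) and the blue one at (227, 323). The two turquoise look-alikes now lie differently from before, with knobs at (190, 287) and (110, 440), so they appear to have toppled. I'll check from the scene camera.

```bash
python3 - <<'E'
from station import ctrl
import cv2,numpy as np
a=ctrl.camera("scene")["color"];b=ctrl.camera("top")["color"]
f=lambda i,r,c,s:cv2.resize(i[r:r+100,c:c+130],None,fx=s,fy=s,interpolation=cv2.INTER_CUBIC)
cv2.imwrite("pics/m2.png",np.vstack([f(a,100,340,3),f(b,165,150,3)])[:600])
E
```

```text
(no output)
```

View pics/m2.png

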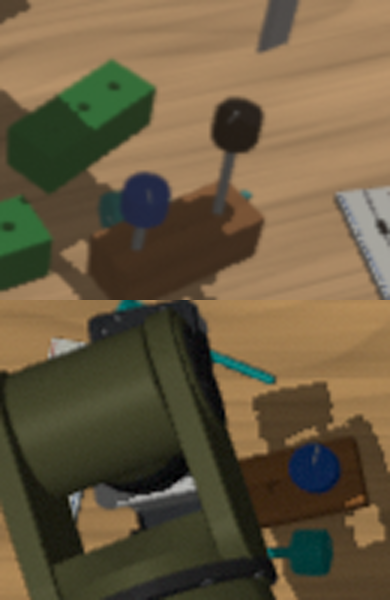

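The decoys lie flat on the bench, clear of the grasp. Going down onto the black knob.

Emit:
{"api": "move_arm", "payload": {
  "increments": [
    [1,0.37,0.06,0,0,0,0],
    [1,0.36,0.06,0,0,0,0],
    [1,0,0,0.4,0,0,0],
    [1,0,0,0.4,0,0,0],
    [1,0,0,0.4,0,0,0],
    [1,0,0,0.4,0,0,0],
    [1,0,0,0.4,0,0,0],
    [1,0,0,0.4,0,0,0],
    [1,0,0,0.35,0,0,0],
    [1,0,0,0.2,0,0,0],
    [1,0,0,0,0,0,0],
    [1,0,0,0,0,0,0]
  ]
}}

```text
time_s: 5.4
ee_pos: [0.5059, 0.2636, 0.1337]
eef_rot: [3.141, -0.0, 1.764]
force: [-0.4, -0.2, 0.5]
grip_width: 0.0941
grip_force: 0.0
```

```bash
python3 - <<'E'
from station import ctrl
import cv2
from h import *
o=ctrl.get_obs();p=ctrl.camera("wrist");T=wristT(o,p)
cv2.imwrite("pics/w3.png",p["color"]);print(o["ee_pos"],o["force"])
for d in ctrl.cut_out("black_shaft_knob",p)[:2]:
    c=d["centre"];print(round(d["conf"],2),np.round(c,1),atz(p["K"],T,c,.158).round(4),p["color"][d["mask"]].mean(0).round())
E
```

```text
[0.50590913 0.26363368 0.13365523] [-0.38898838 -0.20334948  0.51813508]
0.91 [237.4 272.4] [0.4757 0.2722 0.158 ] [89. 99. 42.]
0.74 [252.6 310.5] [0.5    0.2667 0.158 ] [23. 29. 36.]
```

View pics/w3.png

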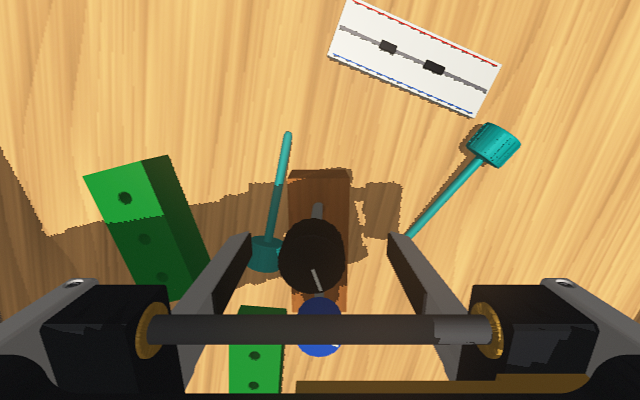

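Emit:
{"api": "move_arm", "payload": {
  "increments": [
    [1,0,-0.06,0,0,0,0],
    [0.2,0,0,0,0,0,0],
    [0.2,0,0,0,0,0,0],
    [0.2,0,0,0,0,0,0],
    [0.2,0,0,0,0,0,0],
    [0.2,0,0,0,0,0,0],
    [0.2,0,0,0,0,0,0],
    [0.2,0,0,0,0,0,0],
    [0.2,0,0,0,0,0,0],
    [0.2,0,0,0,0,0,0]
  ],
  "force": 30
}}

```text
time_s: 6.5
ee_pos: [0.5027, 0.2629, 0.1329]
eef_rot: [3.142, -0.0, 1.765]
force: [0.2, -1.0, -0.1]
grip_width: 0.0395
grip_force: 30.0
```

Emit:
{"api": "move_arm", "payload": {
  "increments": [
    [0.2,0,0,-0.2,0,0,0],
    [0.2,0,0,-0.3,0,0,0],
    [0.2,0,0,-0.4,0,0,0],
    [0.2,0,0,-0.4,0,0,0],
    [0.2,0,0,-0.4,0,0,0],
    [0.2,0,0,-0.4,0,0,0],
    [0.2,0,0,-0.4,0,0,0],
    [0.2,0,0,-0.4,0,0,0],
    [0.2,0,0,-0.4,0,0,0],
    [0.2,0,0,-0.1,0,0,0],
    [0.2,0,0,0,0,0,0]
  ]
}}

```text
time_s: 7.6
ee_pos: [0.5027, 0.2629, 0.3035]
eef_rot: [3.141, -0.0, 1.765]
force: [-0.1, 0.2, -0.8]
grip_width: 0.0394
grip_force: 30.0
```

Emit:
{"api": "move_arm", "payload": {
  "increments": [
    [0.2,-0.3,-0.04,0,0,0,0],
    [0.2,-0.6,-0.075,0,0,0,0],
    [0.2,-0.6,-0.075,0,0,0,0],
    [0.2,-0.6,-0.075,0,0,0,0],
    [0.2,-0.6,-0.075,0,0,0,0],
    [0.2,-0.6,-0.075,0,0,0,0],
    [0.2,-0.6,-0.075,0,0,0,0],
    [0.2,-0.6,-0.075,0,0,0,0],
    [0.2,-0.6,-0.075,0,0,0,0],
    [0.2,-0.6,-0.075,0,0,0,0],
    [0.2,-0.6,-0.075,0,0,0,0],
    [0.2,-0.6,-0.075,0,0,0,0],
    [0.2,-0.6,-0.075,0,0,0,0],
    [0.2,-0.6,-0.075,0,0,0,0],
    [0.2,-0.6,-0.075,0,0,0,0],
    [0.2,-0.6,-0.075,0,0,0,0],
    [0.2,-0.38,-0.04,0,0,0,0],
    [0.2,0,0,0,0,0,0],
    [0.2,0,0,0,0,0,0]
  ]
}}

```text
time_s: 9.5
ee_pos: [0.5365, -0.2235, 0.3024]
eef_rot: [-3.141, -0.001, 1.764]
force: [-0.2, -0.2, -0.8]
grip_width: 0.0398
grip_force: 30.0
```

```bash
python3 - <<'E'
from station import ctrl
import cv2,pickle
from h import *
P={}
o=ctrl.get_obs();print(o["ee_pos"],o["eef_rot"])
for c in("scene","top","wrist"):
    p=ctrl.camera(c);P[c]=p
    for n in("black_shaft_knob","black_shaft_tip","top_bushing","black_shaft"):
        for d in ctrl.cut_out(n,p)[:2]: print(c,n,round(d["conf"],2),np.round(d["centre"],1),d["mask"].sum(),p["color"][d["mask"]].mean(0).round())
pickle.dump((o,P),open("p1.pkl","wb"))
f=lambda i,r,c:cv2.resize(i[r:r+75,c:c+100],None,fx=4,fy=4,interpolation=cv2.INTER_CUBIC)
m=np.hstack([f(P["scene"]["color"],150,190),f(P["top"]["color"],175,365)])
cv2.imwrite("pics/m4.png",np.vstack([m,P["wrist"]["color"][100:400:1,:][:300,:,:].copy() if 0 else cv2.resize(P["wrist"]["color"][150:390,160:480],(400,300)) .repeat(1,0) if 0 else np.hstack([cv2.resize(P["wrist"]["color"],(480,300)),np.zeros((300,320,3),np.uint8)])]))
E
```

```text
[ 0.53652853 -0.22353595  0.30237819] [-3.14084435e+00 -7.92524423e-04  1.76432037e+00]
scene black_shaft_knob 0.69 [157.6 227.4] 292 [53. 60. 66.]
scene black_shaft_knob 0.64 [168.8 381.5] 80 [80. 86. 59.]
scene black_shaft_tip 0.63 [157.  226.4] 283 [51. 57. 63.]
scene black_shaft_tip 0.57 [212.3 462.7] 403 [100. 106.  66.]
scene top_bushing 0.7 [216.8 236.4] 4496 [78. 83. 86.]
scene black_shaft 0.84 [210.8 462.8] 366 [103. 109.  65.]
scene black_shaft 0.8 [158.2 223.6] 289 [53. 60. 66.]
top black_shaft_knob 0.59 [248.4 247.5] 354 [ 94. 101.  21.]
top black_shaft_knob 0.53 [178.1 201.3] 405 [ 94. 104.  36.]
top black_shaft_tip 0.59 [212.5 469.2] 61 [ 16.  22. 114.]
top black_shaft_tip 0.58 [247.1 245.3] 381 [ 93. 101.  25.]
top top_bushing 0.68 [209.8 398.5] 1390 [ 97. 103.  99.]
top black_shaft 0.94 [247.5 246.5] 428 [ 92. 103.  38.]
top black_shaft 0.82 [178. 199.] 402 [ 93. 103.  38.]
wrist black_shaft_tip 0.96 [253.9 317.8] 4401 [26. 33. 41.]
wrist top_bushing 0.74 [176.9 318.1] 9945 [114. 125. 127.]
wrist black_shaft 0.94 [257.3 317. ] 4260 [26. 32. 39.]
```

View pics/m4.png

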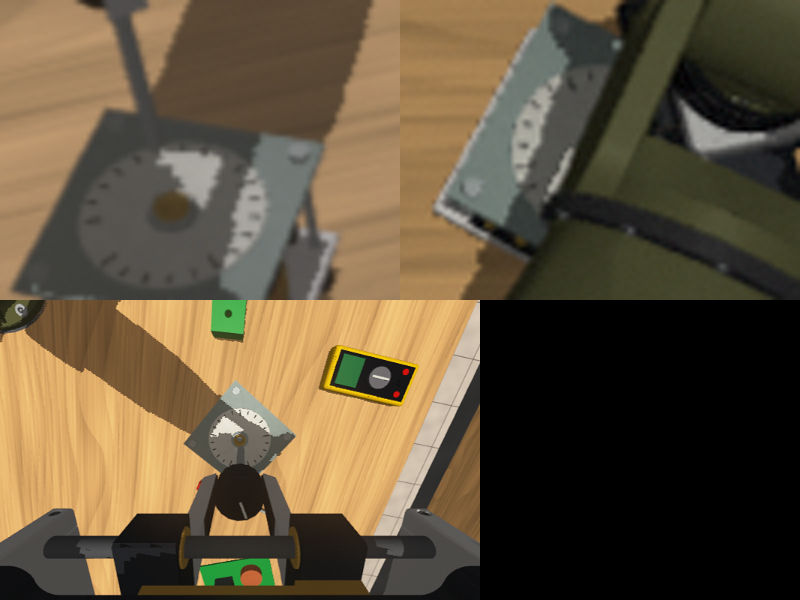

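The scene crop shows the tip coming down toward the bushing at about (201, 232). The wrist view shows the shaft lined up with the bushing to within a few mm. I'll lower to just above the mouth and measure there.

Emit:
{"api": "move_arm", "payload": {
  "increments": [
    [0.2,0,0,0.3,0,0,0],
    [0.2,0,0,0.3,0,0,0],
    [0.2,0,0,0.1,0,0,0],
    [0.2,0,0,0,0,0,0],
    [0.2,0,0,0,0,0,0]
  ]
}}

```text
time_s: 10.75
ee_pos: [0.537, -0.2237, 0.2687]
eef_rot: [3.141, 0.001, 1.765]
force: [0.6, -0.2, -1.2]
grip_width: 0.0392
grip_force: 30.0
```

```bash
python3 - <<'E'
from station import ctrl
import cv2,pickle
from h import *
P={}
o=ctrl.get_obs();print(o["ee_pos"],o["eef_rot"])
for c in("scene","wrist"): P[c]=ctrl.camera(c)
pickle.dump((o,P),open("p2.pkl","wb"))
e=o["ee_pos"]
for c in P:
    p=P[c];T=p["pose"] if c=="scene" else wristT(o,p)
    def pr(X):
        q=p["K"]@np.linalg.inv(T)[:3]@np.append(X,1);return (q[1]/q[2]).round(1),(q[0]/q[2]).round(1)
    print(c,"tip",pr([e[0],e[1],e[2]-.121]),"mid",pr([e[0],e[1],e[2]-.06]),"top",pr(e),"bush",pr([.538,-.2235,.132]))
s=cv2.convertScaleAbs(P["scene"]["color"][155:225,195:265],alpha=1.6);w=cv2.convertScaleAbs(P["wrist"]["color"][150:250,270:370],alpha=1.6)
cv2.imwrite("pics/m5.png",np.hstack([cv2.resize(s,(400,400),interpolation=cv2.INTER_CUBIC),cv2.resize(w,(400,400),interpolation=cv2.INTER_CUBIC)]))
E
```

```text
[ 0.5370489  -0.22371784  0.26869877] [3.14089485e+00 5.20006564e-04 1.76478036e+00]
scene tip (np.float64(196.4), np.float64(231.0)) mid (np.float64(178.4), np.float64(226.1)) top (np.float64(158.7), np.float64(220.8)) bush (np.float64(201.0), np.float64(232.4))
wrist tip (np.float64(196.7), np.float64(319.0)) mid (np.float64(214.4), np.float64(319.0)) top (np.float64(242.2), np.float64(319.0)) bush (np.float64(193.1), np.float64(319.8))
```

View pics/m5.png

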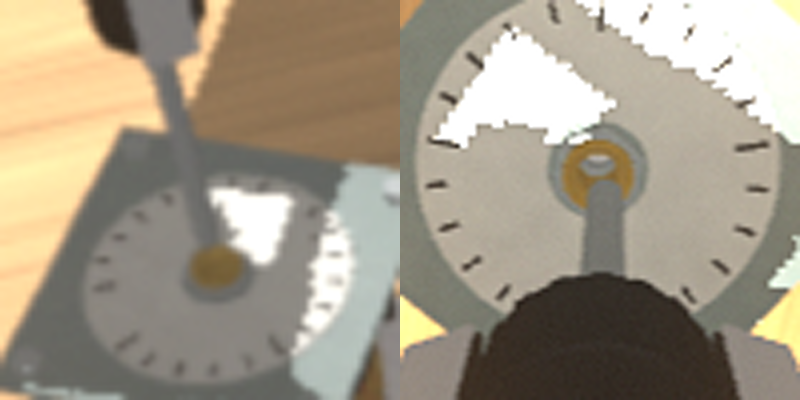

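Wrist crop: bushing at pixel (193, 319.5), tip at about (198, 320.5) and still about 15 mm above it. They agree to within about 1 mm in both views. I'll nudge slightly and lower slowly, watching the force.

Emit:
{"api": "move_arm", "payload": {
  "increments": [
    [0.2,0.02,-0.005,0,0,0,0],
    [0.2,0,0,0.08,0,0,0],
    [0.2,0,0,0.08,0,0,0],
    [0.2,0,0,0.08,0,0,0],
    [0.2,0,0,0.06,0,0,0],
    [0.2,0,0,0.04,0,0,0],
    [0.2,0,0,0.04,0,0,0],
    [0.2,0,0,0.04,0,0,0],
    [0.2,0,0,0,0,0,0]
  ]
}}

```text
time_s: 11.75
ee_pos: [0.5364, -0.2227, 0.2467]
eef_rot: [-3.141, -0.0, 1.765]
force: [0.3, 0.4, -1.8]
grip_width: 0.0393
grip_force: 30.0
```

Emit:
{"api": "move_arm", "payload": {
  "increments": [
    [0.2,0,0,0.06,0,0,0],
    [0.2,0,0,0.06,0,0,0],
    [0.2,0,0,0.06,0,0,0],
    [0.2,0,0,0.06,0,0,0],
    [0.2,0,0,0,0,0,0]
  ]
}}

```text
time_s: 12.25
ee_pos: [0.5363, -0.2226, 0.2343]
eef_rot: [-3.141, -0.0, 1.765]
force: [0.3, -0.5, -2.1]
grip_width: 0.0393
grip_force: 30.0
```

Emit:
{"api": "move_arm", "payload": {
  "increments": [
    [0.2,0,0,0.08,0,0,0],
    [0.2,0,0,0.08,0,0,0],
    [0.2,0,0,0.08,0,0,0],
    [0.2,0,0,0.08,0,0,0],
    [0.2,0,0,0.08,0,0,0],
    [0.2,0,0,0,0,0,0]
  ]
}}

```text
time_s: 12.85
ee_pos: [0.5363, -0.2226, 0.2142]
eef_rot: [-3.141, -0.001, 1.765]
force: [-0.5, -0.2, -1.9]
grip_width: 0.0396
grip_force: 30.0
```

```bash
python3 - <<'E'
from station import ctrl
import cv2,numpy as np
o=ctrl.get_obs();print(o["ee_pos"],o["force"],o["moment"])
s=ctrl.camera("scene")["color"][150:250,190:290];w=ctrl.camera("wrist")["color"][170:270,270:370]
cv2.imwrite("pics/m6.png",np.hstack([cv2.resize(cv2.convertScaleAbs(i,alpha=1.6),(400,400),interpolation=cv2.INTER_CUBIC) for i in(s,w)]))
E
```

```text
[ 0.53631445 -0.22257639  0.21417501] [-0.51205255 -0.18889905 -1.85268505] [-0.27316815  0.27227518  0.0426771 ]
```

View pics/m6.png

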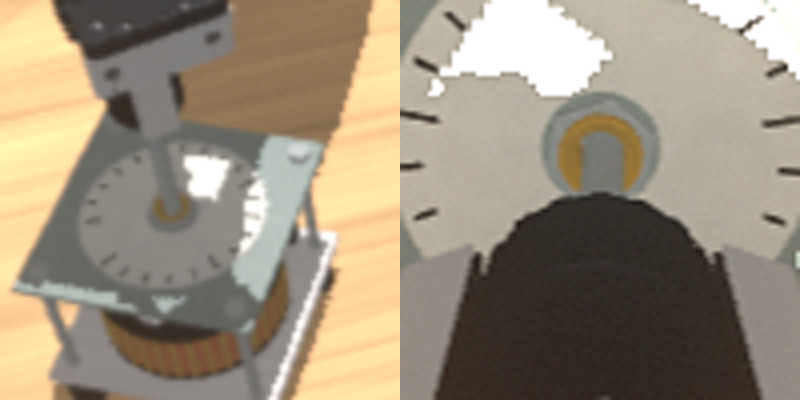

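The shaft is inside the upper bushing with no axial resistance. I'll go on down.

Emit:
{"api": "move_arm", "payload": {
  "increments": [
    [0.2,0,0,0.1,0,0,0],
    [0.2,0,0,0.1,0,0,0],
    [0.2,0,0,0.1,0,0,0],
    [0.2,0,0,0.1,0,0,0],
    [0.2,0,0,0.1,0,0,0],
    [0.2,0,0,0.1,0,0,0],
    [0.2,0,0,0.1,0,0,0],
    [0.2,0,0,0.1,0,0,0],
    [0.2,0,0,0,0,0,0]
  ]
}}

```text
time_s: 13.85
ee_pos: [0.5362, -0.2226, 0.1741]
eef_rot: [-3.141, -0.001, 1.765]
force: [-0.5, -1.0, -2.1]
grip_width: 0.0393
grip_force: 30.0
```

Emit:
{"api": "move_arm", "payload": {
  "increments": [
    [0.2,0,0,0.06,0,0,0],
    [0.2,0,0,0.06,0,0,0],
    [0.2,0,0,0.06,0,0,0],
    [0.2,0,0,0.06,0,0,0],
    [0.2,0,0,0,0,0,0]
  ]
}}

```text
time_s: 14.35
ee_pos: [0.5363, -0.2227, 0.1624]
eef_rot: [-3.141, -0.0, 1.765]
force: [0.7, -1.4, -1.3]
grip_width: 0.0399
grip_force: 30.0
```

Emit:
{"api": "move_arm", "payload": {
  "increments": [
    [0.2,0,0,0.06,0,0,0],
    [0.2,0,0,0.06,0,0,0],
    [0.2,0,0,0.06,0,0,0],
    [0.2,0,0,0.06,0,0,0],
    [0.2,0,0,0,0,0,0]
  ]
}}

```text
time_s: 14.85
ee_pos: [0.5363, -0.2227, 0.1504]
eef_rot: [-3.141, -0.0, 1.765]
force: [0.1, -2.2, -2.8]
grip_width: 0.0396
grip_force: 30.0
```

Emit:
{"api": "move_arm", "payload": {
  "increments": [
    [0.2,0,0,0.06,0,0,0],
    [0.2,0,0,0.06,0,0,0],
    [0.2,0,0,0.06,0,0,0],
    [0.2,0,0,0.06,0,0,0],
    [0.2,0,0,0.06,0,0,0],
    [0.2,0,0,0,0,0,0],
    [0.2,0,0,0,0,0,0]
  ]
}}

```text
time_s: 15.55
ee_pos: [0.5364, -0.2227, 0.1355]
eef_rot: [-3.141, -0.0, 1.765]
force: [1.4, -5.2, -5.5]
grip_width: 0.0397
grip_force: 30.0
```

```bash
python3 - <<'E'
from station import ctrl
import cv2,numpy as np
o=ctrl.get_obs();print(o["ee_pos"],o["force"],o["moment"])
s=ctrl.camera("scene")["color"][165:265,190:290];w=ctrl.camera("wrist")["color"][170:310,250:390]
cv2.imwrite("pics/m7.png",np.hstack([cv2.resize(cv2.convertScaleAbs(i,alpha=1.8),(400,400),interpolation=cv2.INTER_CUBIC) for i in(s,w)]))
E
```

```text
[ 0.53641479 -0.22273577  0.13546335] [ 1.36943177 -5.2441767  -5.53937019] [-1.02714334 -0.40795112 -0.02333727]
```

View pics/m7.png

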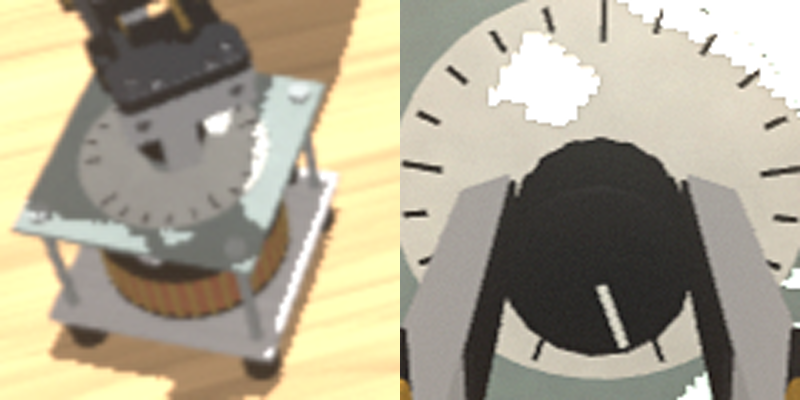

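The shaft is all the way in and the side force is small (5 N toward −y). I'll ease that off.

Emit:
{"api": "move_arm", "payload": {
  "increments": [
    [0.2,-0.01,0,0,0,0,0],
    [0.2,-0.01,0.004,0,0,0,0],
    [0.2,0,0,0,0,0,0],
    [0.2,0,0,0,0,0,0],
    [0.2,0,0,0,0,0,0]
  ]
}}

```text
time_s: 16.15
ee_pos: [0.5367, -0.2235, 0.1359]
eef_rot: [-3.141, -0.0, 1.765]
force: [-2.7, -0.2, -1.9]
grip_width: 0.0396
grip_force: 30.0
```

Emit:
{"api": "move_arm", "payload": {
  "increments": [
    [0.2,0,-0.005,0.018,0,0,0],
    [0.2,0,0,0,0,0,0],
    [0.2,0,0,0,0,0,0],
    [0.2,0,0,0,0,0,0]
  ]
}}

```text
time_s: 16.55
ee_pos: [0.5366, -0.2237, 0.1351]
eef_rot: [3.141, 0.0, 1.765]
force: [-1.2, -0.8, -0.3]
grip_width: 0.0395
grip_force: 30.0
```

```bash
python3 - <<'E'
from station import ctrl
import pickle
from h import *
o=ctrl.get_obs();p=ctrl.camera("wrist");T=wristT(o,p)
print(o["ee_pos"],o["force"],o["eef_rot"])
m=ctrl.cut_out("black_shaft_knob",p)[0];print(m["conf"],m["centre"],m["mask"].sum(),np.argwhere(m["mask"]).min(0),np.argwhere(m["mask"]).max(0))
q,P=pickle.load(open("p2.pkl","rb"))
g=lambda i:((i[:,300:335].max(2)<70).sum(1)>30).nonzero()[0]
for i in(P["wrist"]["color"],p["color"]): r=g(i); r=r[r<320];print(r.min(),r.max())
E
```

```text
[ 0.53661474 -0.22366512  0.13513699] [-1.22293778 -0.84559663 -0.28455928] [3.14140346e+00 1.06590622e-06 1.76474326e+00]
0.91 [255.6, 315.2] 4178 [217 285] [295 352]
223 319
223 319
```

The knob sits at the same image row as before the insertion, so it has not slipped in the grip. Forces are near zero, and by calculation the knob is about 5 mm clear of the bushing. Handing in.

```bash
python3 -c "
from station import ctrl
print(ctrl.hand_in())"
```

```text
the job is handed in; nothing more can be done
None
```

The black-knob shaft is down through both bushings and still held upright. By calculation its knob is about 5 mm clear of the top bushing and its tip about 14 mm above the bench. The job is handed in at about 16.6 s. The two turquoise look-alike shafts were found toppled onto the bench early on; I saw no sign that the arm touched them.

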